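# Check a rack post section in the sprung length gauge

## Robot

A 6-joint arm with a two-finger parallel gripper is mounted at the origin on the work surface. World frame = base frame: x ahead of the robot, y to its left, z up, the work surface at z = 0. Lengths are in mm, angles in rad, forces in N, time in s.
With the tool pointing down it reaches from about 275 to 750 mm from the base axis. Payload 10.2 kg.
Tool frame: the origin (TCP) lies midway between the tips of the shut fingers; the grasp point (between the pads) lies 19 mm behind it; z points along the fingers, y is the direction in which the jaws open and shut (so a half turn about z gives the same grasp; the last joint's range is limited). The gripper opens to 85 mm and grips with 20 to 120 N. Pads are 22 mm wide; open, the fingers measure 114 mm over their backs; the gripper's body (76 mm by 85 mm) begins 54 mm behind the grasp point. The pads swing forward as they close: fully open they stand 13 mm farther back than shut.
Start: joints at [1.041, 0.313, 1.498, -0, 1.331, -0.223], TCP at [158.568, 500.487, 231.294] pointing down, gripper open.
Joint ranges: [-2.94, 2.94], [-0.97, 2.17], [0.19, 2.56], [-1.23, 4.37], [0.02, 3.11], [-2.88, 2.88]. Speed limits (rad/s): [2.39, 2.39, 3.01, 3.14, 3.14, 3.14].

## Interface

Orientations are given as a unit quaternion [w, x, y, z].
In Python, from rig import sense, capture, finish_job, search_frame, trace gives the robot as it stands.
- The arm moves only by the tool arm_command, never from a script. Its argument "steps" is one flat list of numbers, 5 for each row, row after row: the shift along the world's x, y, z in units of 50 mm (1.0 is 50 mm), then the turn about the world's z in units of 5 degrees (1.0 is 5 degrees), then the opening in per cent of the stroke, from 0 (shut) to 100 (fully open). In form: [dx, dy, dz, twist, fingers, dx, dy, dz, twist, fingers, ...]. A call has 1 to 5 rows; each row shifts and turns the commanded pose from where the row before left it; what a row does not reach is not made up. A row lasts 1/8 s, in which the tool goes at most 62.5 mm and 10.7 degrees, less where a joint would pass 70% of its speed; a pose out of reach is approached as far as the arm can. A call is refused whole if a number of a shift passes 1 or a number of a turn 1, either way. A call with a gripper value outside its range is refused whole. The fingers move at their own pace and stop on an object; "grip_force" is the grip in N (left out, the last holds). Time passes only in rows, so rows that do not move let the fingers close. It gives the time, the measured TCP pose, the force and the opening at its end, in the units of the state.
- sense(): the state, without advancing time (a new reading comes with each control period).
- capture(name): name is "side" or "top" or "wrist"; returns a dict with "frame" (400x640x3 uint8, blue, green, red), "fov_y" (degrees; the focal length in pixels is half the picture's height over the tangent of half this angle, whatever the lens; pixels are square), "cx", "cy" (the principal point, pixels), "k1" (the pictures are not rectified: a ray, as slopes to the right and down, at radius r is drawn at 1 + k1 r^2 times it, then the intrinsics apply), "extrinsics" (4x4, takes a point from world to camera coordinates). Camera axes: x right, y down, z forward; pixel columns grow to the right and rows downward; lengths in mm; the calibration is good to about 2 mm. A picture is of the moment at which its call begins. There is no depth.
- finish_job(): hands the job in, once; it reports no verdict.
Trained networks look in a picture, given as the dict that the camera call returned (one of the last four; its "shot" number tells which), for a name from the list of things; names that differ only in an ending like _2 or _b are one class to them, and where a whole thing is asked for, a point or a joint stands for the part that bears it (a point fixed in the world has none). Each returns a list of dicts, best first, with "score" (0 to 1); they miss things now and then, are a little off and sometimes report something else, mostly with a low value. They report only what shows in the picture. A call takes as long as a camera call. They do not tell look-alikes from the thing itself.
- search_frame(picture, target): "point" ([x, y, z] in mm, in world coordinates, good to about 4 mm: the middle of the surface that is visible of it).
- trace(picture, target): "mask" (400x640 bool, what is visible of it).
The state is a dict: "time_s": time; "joints": joint angles; "dq": joint speeds; "tau": joint torques, N m; "eef_pos": TCP position; "ee_rot": TCP orientation; "force": force on the tool from outside, world axes, zero at the start; "wrist_torque": the same for the moment, N m; "grip_width": opening from 0.0 (shut) to 1.0 (fully open).
Only numpy, scipy, OpenCV 4.12 (cv2) and the standard library are available. Lean on these libraries where they do the work, as an engineer would, in place of code of your own. Each camera call takes 0.05 s, during which the arm holds its last target. There are 200 camera calls.

## Task

Swing the gauge's yellow stop arm out across the bed as far as it goes, then lay the blue post section flat between the rails and press it squarely home against the arm's stop face, so that the sprung plunger is pushed in flush, and hold it pressed there without a break for at least two seconds. Then set the post section down flat inside the green tray, without dropping it, and leave the arm swung out. Do not shift the other things on the bench.

Things in the scene. Friction and masses are not known exactly. Their poses are not given: they have to be found in the camera images.
- post: blue steel rack-post section to be checked: a closed rectangular block 140 mm long (its x), 44 mm wide (its y), 50 mm high, black plastic caps on both ends, rows of dark slots on top and sides, 0.3 to 0.6 kg, loose on the bench. Both ends are alike, either may go first. Origin: centre of its underside, z up
- gauge: length gauge fixed to the bench: aluminium bed 300 (its x) x 130 (its y) x 12 mm, top at z = 12 mm. Origin: centre of its underside. Two steel guide rails, 10 mm high above the bed, 8 mm wide, 60 mm apart inside, run from x = -145 to 85 mm, centred on y = 0; the post section lies between them and is pushed along +x to the stop arm. A hinge ear sticks out at +y near the +x end
- stop_arm (a joint): hinge angle (rad) of the yellow stop arm, upright axis, anticlockwise from above: 0 = folded back beside the bed (pointing along the bed's -x), 1.571 = swung out across the bed, against its end stop. Stays where it is left. The arm is a bar 24 mm thick, its free end 147 mm from the hinge, top 62 mm above the bench. Swung out, its stop face is at bed x = 103 mm
- stop_hinge (a point): point on the arm's hinge axis (bed x = 115 mm, y = 85 mm), 82 mm above the bench
- stop_knob (a point): black round upright knob on top of the arm near its free end, 24 mm in diameter, from 70 to 102 mm above the bench, on a thinner neck down to 60 mm; this point is on its axis 87 mm above the bench, 135 mm from the hinge axis
- stop_face (a point): point on the arm's stop face on the plunger's axis, 37 mm above the bench, 85 mm from the hinge. Its y axis points out of the face (arm swung out: back along the bed, towards the oncoming post), its x axis from free end to hinge, z up. Swung out it lies on the bed's centre line. With the post pressed home, the post's centre is 70 mm in front of it
- plunger (a joint): travel (m) of the sprung steel plunger, 16 mm in diameter, that sticks 14 mm out of the stop face: 0 = fully out, 0.014 = pressed flush with the face (about 9 N), 0.016 = its limit; it springs back out. Its red tail pin comes out of the back of the arm as it is pressed
- tray: green plastic tray fixed to the bench, 220 mm (its x) by 160 mm (its y), 32 mm high, walls and floor 5 mm thick, open on top. Origin: centre of its underside
- tray_in (a point): centre of the tray's inner floor (5 mm above the bench), axes as the tray's
- orange_post: bystander: loose orange post section, 180 x 44 x 50 mm; origin: centre of its underside
- tape_roll: bystander: brown roll of tape lying flat, 100 mm across, 48 mm high; origin: centre of its underside
- mallet: bystander: hammer lying on the bench; origin near its middle, length along its x
- driver: bystander: screwdriver lying on the bench; origin near its middle, length along its x
- spray: bystander: upright can, 60 mm across, 90 mm high; origin: centre of its underside
Not all that is in view belongs to the job. What is shaped like the post but pink or turquoise is not meant.

How it is judged (in metres and radians):
On the way, in this order (a step that is already met when the one before it is completed fails the run):
1. the stop arm is swung out to its end stop (value of joint stop_arm above 1.52 rad), for 0.2 s.
2. the blue post section lies flat between the rails, pressed squarely home against the stop face with the plunger pushed in, for two seconds without a break (value of joint stop_arm above 1.52 rad and y of post in the frame of stop_face between 0.066 and 0.073 m and x of post in the frame of stop_face between -0.014 and 0.014 m and angle between the x axis of post and the y axis of stop_face, either way round below 0.07 rad and angle between post's own z axis and vertical below 0.06 rad and height (world z) of post below 0.017 m and value of joint plunger above 0.0105 m), for 2 s.
3. the post section is set on the tray's floor while still held (not dropped in) (x of post in the frame of tray_in between -0.06 and 0.06 m and y of post in the frame of tray_in between -0.06 and 0.06 m and z of post in the frame of tray_in below 0.015 m and contact force between post and the fingers above 0.5 N), for 0.02 s.
At the end, for the whole second after the job is handed in: The blue post section lies flat (within 3.4 degrees) and still on the floor of the green tray, its underside within 6 mm of the floor and its centre within 60 mm of the tray's centre in both directions; the stop arm is still swung out (over 1.52 rad) and the plunger is back out (under 3 mm) (x of post in the frame of tray_in between -0.06 and 0.06 m and y of post in the frame of tray_in between -0.06 and 0.06 m and z of post in the frame of tray_in below 0.006 m and angle between post's own z axis and vertical below 0.06 rad and linear speed of post below 0.02 m/s and value of joint stop_arm above 1.52 rad and value of joint plunger below 0.003 m); the robot touches nothing.
It fails at once if one of the other loose things on the bench is shifted by more than 40 mm (distance of any of orange_post, tape_roll, mallet, driver, spray from where it was at the start of the episode above 0.04 m).
It also fails if it takes over 72 s, if anything falls off the work surface, if the arm or the gripper's body presses on something with over 40 N, if the wrist force passes 120 N, or if a joint passes its speed limit or range.

## Working session

There is one attempt and no reset: what is moved stays moved. The work goes in short steps, Python scripts to look and compute and a tool call to move; the robot and the scene stay as the last step left them, time stands still between calls to the robot, and variables do not carry over. Pictures are saved under pics/ and viewed, on a budget of 10 in all, crops included, one or two more only if the job needs it, and the job is handed in when it is done.

Besides the shell and the picture viewer there is one more tool, called as a command line: name --argument value ..., lists and objects as JSON in quotes. arm_command: Moves the arm, as the interface text tells. Its arguments: {"type":"object","properties":{"steps":{"type":"array"},"grip_force":{"type":"number"}},"required":["steps"]}

```bash
mkdir -p pics; cat > h.py <<'E'
import numpy as np, cv2
from rig import sense, capture, finish_job, search_frame, trace
def K(c):
    f=200/np.tan(np.radians(c["fov_y"])/2); return f
def ray(c,u,v):
    f=K(c); d=np.array([(u-c["cx"])/f,(v-c["cy"])/f]); s=d.copy()
    for _ in range(20): s=d/(1+c["k1"]*(s@s))
    E=np.array(c["extrinsics"]); R,t=E[:3,:3],E[:3,3]
    return -R.T@t, R.T@np.array([s[0],s[1],1])
def at_z(c,u,v,z):
    o,d=ray(c,u,v); return o+d*(z-o[2])/d[2]
def proj(c,p):
    E=np.array(c["extrinsics"]); q=E[:3,:3]@np.array(p,float)+E[:3,3]; s=q[:2]/q[2]
    s=s*(1+c["k1"]*(s@s)); return s*K(c)+[c["cx"],c["cy"]]
E
python3 - <<'E'
from h import *
np.set_printoptions(precision=1,suppress=True)
s=sense();print(s)
a=capture("top");b=capture("side")
cv2.imwrite("pics/1.png",a["frame"]);cv2.imwrite("pics/2.png",b["frame"])
for n,c in(("top",a),("side",b)):
    print(n,{k:v for k,v in c.items() if k not in("frame",)})
    for t in "post gauge stop_arm stop_knob stop_hinge stop_face tray orange_post tape_roll mallet driver spray".split():
        for r in search_frame(c,t)[:4]: print(t,np.array(r["point"]),round(r["score"],2),proj(c,r["point"]))
E
```

```text
{'time_s': 0.0, 'joints': array([ 1. ,  0.3,  1.5,  0. ,  1.3, -0.2]), 'dq': array([-0., -0.,  0., -0.,  0.,  0.]), 'tau': array([  0. , -41.2, -26. ,  -0. ,   0. ,  -0. ]), 'eef_pos': array([158.4, 500.3, 230.7]), 'ee_rot': array([-0. ,  0.2,  1. , -0. ]), 'force': array([ 0.1,  0. , -0.2]), 'wrist_torque': array([ 0. , -0.1, -0. ]), 'grip_width': 0.999514647783344}
top {'fov_y': 52.783296518611785, 'cx': 325.1282025590453, 'cy': 192.65625013705943, 'k1': 0.026956067837343837, 'extrinsics': array([[  -0. ,   -1. ,    0. ,   77.1],
       [  -1. ,    0. ,   -0.2,  531.6],
       [   0.2,   -0. ,   -1. , 1303.4],
       [   0. ,    0. ,    0. ,    1. ]]), 'shot': 1}
post [484.2 352.2  52.4] 0.89 [235.9 212. ]
post [369.3 508.5  49.1] 0.59 [188.3 249. ]
gauge [539.   15.4  13.3] 0.7 [335.2 193.7]
gauge [ 547.3 -351.9    6.3] 0.33 [439.5 186.8]
stop_arm [576.2 -19.5  63.8] 0.6 [345.3 179.3]
stop_knob [581.  -25.1  64.7] 0.61 [346.9 177.8]
stop_hinge [579.1 -25.   62.3] 0.56 [346.9 178.5]
stop_face [582.4 -17.8  62.5] 0.58 [344.7 177.6]
tray [ 552.9 -353.3    1.4] 0.97 [439.4 185.5]
tray
[... 872 characters left out ...]
4  20.4] 0.53 [251.7 244.6]
gauge [ 717.2 -298.9   57.2] 0.3 [476.1 230.8]
stop_arm [570.6 -34.9  51.9] 0.94 [354.2 216.6]
stop_knob [571.9 -34.2  53.6] 0.89 [354.3 215.7]
stop_hinge [581.3 -30.8  53.2] 0.9 [355.6 213.9]
stop_face [578.4 -31.3  52.3] 0.94 [355.1 214.7]
stop_face [729.2 171.3  41.1] 0.74 [335.4 173.3]
tray [ 546.4 -348.8    3.2] 0.59 [456.2 292.8]
orange_post [728.8 173.4  39.7] 0.81 [334.8 173.5]
tape_roll [755.6  -0.9  36.8] 0.6 [385.8 190.4]
mallet [ 334.8 -191.3   20.5] 0.71 [339.5 302.6]
mallet [568.  -32.9  50.2] 0.2 [352.9 217.2]
driver [337.1 100.2  15.6] 0.76 [252.1 246.7]
spray [ 718.8 -299.9   58.5] 0.81 [476.9 230.2]
spray [ 336.3 -190.3   24. ] 0.33 [339.6 300.8]
```

View pics/1.png

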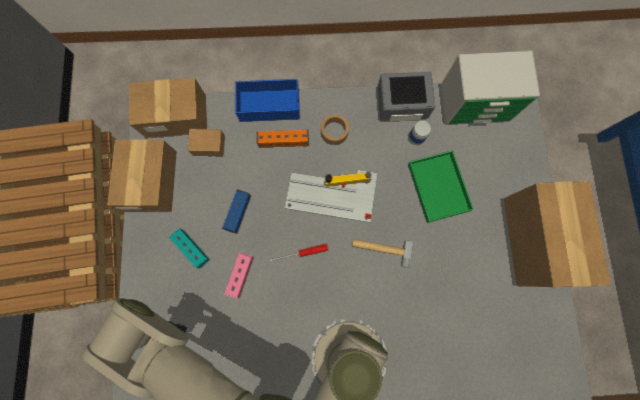

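View pics/2.png

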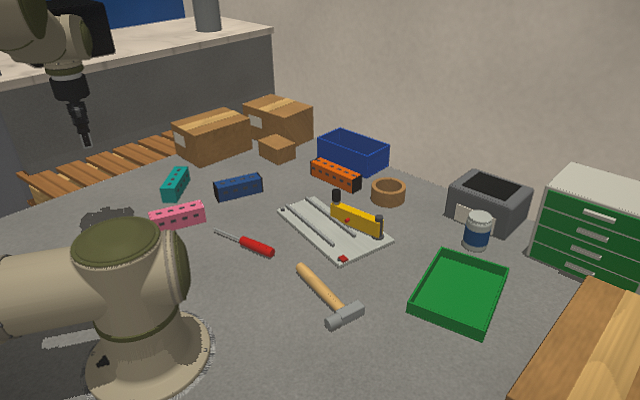

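The blue post is at top (236,212) and side (238,186). Things that could be mistaken for it are the turquoise section at top (188,248), the pink one at (238,275), the orange one at (282,137) and the blue bin at (268,100). The yellow arm is folded on the far side of the bed. I'll check the choice in one crop and measure it.

```bash
python3 - <<'E'
from h import *
np.set_printoptions(precision=1,suppress=True)
a=capture("top")
for t,z in(("post",50),("gauge",12),("tray",32),("stop_arm",62)):
    r=trace(a,t)
    for m in r[:2]:
        k=m["mask"].astype(np.uint8); ys,xs=np.nonzero(k)
        P=np.array([at_z(a,u,v,z)[:2] for u,v in zip(xs,ys)],np.float32)
        q=cv2.minAreaRect(P); bx=cv2.boxPoints(q)
        print(t,round(m["score"],2),len(xs),(xs.mean(),ys.mean()),q,"\n",bx)
im=cv2.resize(a["frame"][140:250,210:400],None,fx=4,fy=4,interpolation=cv2.INTER_CUBIC)
cv2.imwrite("pics/3.png",im)
E
```

```text
post 0.89 700 (np.float64(188.8557142857143), np.float64(247.77)) ((374.1570129394531, 506.8494873046875), (150.43016052246094, 50.631500244140625), 41.00419998168945) 
 [[300.8 476.6]
 [334.  438.4]
 [447.5 537.1]
 [414.3 575.3]]
post 0.7 700 (np.float64(236.73714285714286), np.float64(211.24857142857144)) ((490.1582336425781, 349.969970703125), (60.966800689697266, 142.31893920898438), 71.22138214111328) 
 [[413.  344. ]
 [547.7 298.2]
 [567.3 355.9]
 [432.6 401.7]]
gauge 0.96 3521 (np.float64(333.85913092871345), np.float64(194.66657199659187)) ((551.4826049804688, 28.46826171875), (298.75360107421875, 177.92062377929688), 78.02880859375) 
 [[ 433.5  -99.2]
 [ 607.5 -136.1]
 [ 669.5  156.1]
 [ 495.4  193. ]]
tray 0.98 3022 (np.float64(439.86300463269356), np.float64(186.1700860357379)) ((546.5736083984375, -344.4815673828125), (221.42283630371094, 169.39642333984375), 12.221200942993164) 
 [[ 420.4 -285.1]
 [ 456.3 -450.7]
 [ 672.7 -403.8]
 [ 636.8 -238.3]]
stop_arm 0.6 426 (np.float64(346.92488262910797), np.float64(178.57981220657277)) ((578.574951171875, -27.632713317871094), (36.68450164794922, 154.99403381347656), 1.8744879961013794) 
 [[ 557.7   49.2]
 [ 562.8 -105.7]
 [ 599.4 -104.5]
 [ 594.4   50.4]]
```

View pics/3.png

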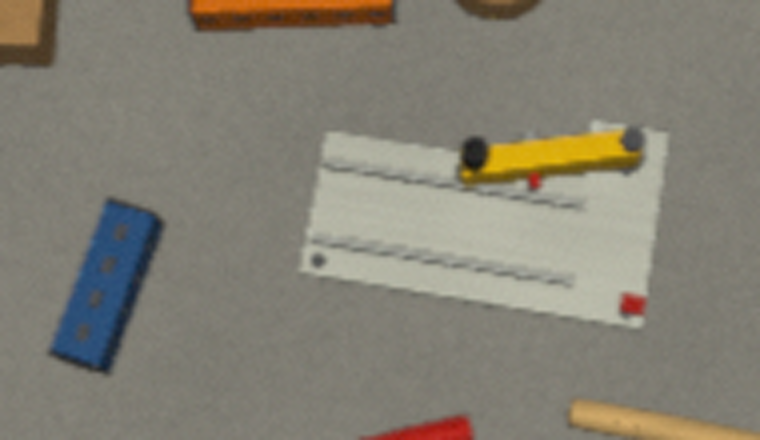

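Crop: the plain blue section has its top from about (110,200) to (80,365), with black caps and a slot row, so the choice holds. The bed's corners are at about (327,131), (302,271) and (641,326). The knob is at (475,150) and the hinge at (632,138).

```bash
python3 - <<'E'
from h import *
np.set_printoptions(precision=1,suppress=True)
a=capture("top"); b=capture("side")
def c(x,y,z): return at_z(a,210+(x+.5)/4-.5,140+(y+.5)/4-.5,z)
TL,BL,BR=c(327,131,12),c(302,271,12),c(641,326,12)
print(TL,BL,BR,np.linalg.norm((TL-BL)[:2]),np.linalg.norm((BR-BL)[:2]))
ex=(BR-BL)[:2]; th=np.arctan2(ex[1],ex[0]); ey=(TL-BL)[:2]; th2=np.arctan2(ey[1],ey[0])-np.pi/2
print("th",th,th2); T=np.arctan2(np.sin(th)*.7+np.sin(th2)*.3,np.cos(th)*.7+np.cos(th2)*.3)
ux=np.array([np.cos(T),np.sin(T)]);uy=np.array([-ux[1],ux[0]])
o=((TL[:2]+BR[:2])/2+(BL[:2]+ux*150+uy*65))/2
print("gauge",o,T)
h=o+115*ux+85*uy; print("hinge pred",h,"obs z100", c(632,138,100), "z85",c(632,138,85)); k=c(475,150,102); print("knob",k,np.linalg.norm(k[:2]-h))
print("knob swung",h-135*uy,"stop face",o+103*ux, "post home",o+33*ux)
for n,p in(("knob",[*k[:2],102]),("hinge",[*h,82]),("BLc",BL),("BR",BR)): print(n,proj(b,p))
for n,cc in(("top",a),("side",b)):
  for r in trace(cc,"post")[:4]:
    ys,xs=np.nonzero(r["mask"]); print(n,r["score"],xs.mean(),ys.mean(),np.median(cc["frame"][r["mask"]],axis=0))
E
```

```text
[623.4 165.6  12. ] [499.2 191.2  12. ] [437.1 -98.3  12. ] 126.81156826737165 296.06557205783855
th -1.7822652296567025 -1.773512103616765
gauge [531.   32.3] -1.779639301233738
hinge pred [590.3 -97.8] obs z100 [581.1 -91.6 100. ] z85 [585.  -93.4  85. ]
knob [576.7  38.3 102. ] 136.80898899661855
knob swung [458.2 -69.8] stop face [509.6 -68.4] post home [524.1   0. ]
knob [334.8 189.4]
hinge [379.  212.8]
BLc [276.1 208.6]
BR [338.4 263.6]
top 0.88 238.50602409638554 275.02710843373495 [135. 119. 212.]
top 0.85 236.29219858156029 211.19432624113475 [114.  78.  44.]
top 0.76 189.39048991354466 248.0043227665706 [128. 140.  29.]
side 0.98 179.36937716262975 215.86245674740485 [ 89.  77. 139.]
side 0.91 237.85023696682464 186.25971563981042 [81. 57. 43.]
side 0.83 174.86126373626374 183.96978021978023 [87. 93. 34.]
```

```bash
python3 - <<'E'
from h import *
from scipy.spatial.transform import Rotation as R
s=sense(); q=s["ee_rot"]; M=R.from_quat([*q[1:],q[0]]).as_matrix(); print(M.round(3), np.degrees(np.arctan2(M[1,1],M[0,1])),s["joints"])
h=np.array([588.,-96]); k=np.array([576.7,38.3])
a0=np.arctan2(*(k-h)[::-1]); T=np.degrees(a0)
for d in range(0,81,10):
    p=h+135*np.array([np.cos(a0+np.radians(d)),np.sin(a0+np.radians(d))]); print(d,p.round(1))
E
```

```text
[[-0.953  0.302  0.   ]
 [ 0.302  0.953 -0.   ]
 [-0.    -0.    -1.   ]] 72.4251369298876 [ 1.04059677e+00  3.12903833e-01  1.49772810e+00 -4.92875558e-05
  1.33102354e+00 -2.23448630e-01]
0 [576.7  38.5]
10 [553.5  34.5]
20 [531.4  26.5]
30 [510.9  14.8]
40 [ 4.929e+02 -2.000e-01]
50 [477.7 -18.2]
60 [465.8 -38.5]
70 [457.7 -60.6]
80 [453.6 -83.8]
```

arm_command --steps '[0.8,-0.8,0,0,100,0.8,-0.8,0,0,100,0.8,-0.8,0,0,100,0.8,-0.8,-0.2,0,100,0.8,-0.8,-0.2,0,100]'

```text
time_s: 2.38
eef_pos: [359.7, 299.1, 211.3]
ee_rot: [0.0, 0.153, 0.988, 0.0]
force: [-0.4, -0.1, 1.1]
grip_width: 0.999
```

arm_command --steps '[0.8,-0.95,-0.2,-1,100,0.8,-0.95,-0.2,-1,100,0.8,-0.95,-0.2,-1,100,0.7,-0.95,-0.2,-1,100,0.7,-0.95,-0.1,-1,100]'

```text
time_s: 3.0
eef_pos: [548.6, 62.1, 166.0]
ee_rot: [-0.0, 0.365, 0.931, 0.0]
force: [0.9, 0.4, 0.2]
grip_width: 1.001
```

arm_command --steps '[0.54,-0.4,0,-1,100,0,0,0,-1,100]'

```text
time_s: 3.25
eef_pos: [576.0, 42.0, 165.9]
ee_rot: [-0.0, 0.445, 0.895, -0.0]
force: [-0.1, 0.5, 0.2]
grip_width: 0.998
```

```bash
python3 - <<'E'
from h import *
np.set_printoptions(precision=1,suppress=True)
s=sense();print(s["eef_pos"],s["time_s"])
a=capture("wrist")
for t in("stop_knob","stop_hinge","gauge"):
    for r in search_frame(a,t)[:2]: print(t,np.array(r["point"]),r["score"],proj(a,r["point"]))
print("k",proj(a,[577,38,102]),proj(a,[588,-96,82]))
cv2.imwrite("pics/4.png",a["frame"])
E
```

```text
[576.   42.  165.9] 3.25
stop_knob [578.6  -9.2  60.2] 0.65 [284.7 242.1]
stop_hinge [535.7  50.2  11.5] 0.71 [288.9 147.9]
stop_hinge [582.5  -6.7  67.7] 0.6 [289.3 246.5]
gauge [533.3  46.    9.5] 0.63 [284.4 149.6]
k [316. 219.] [234.1 330.3]
```

View pics/4.png

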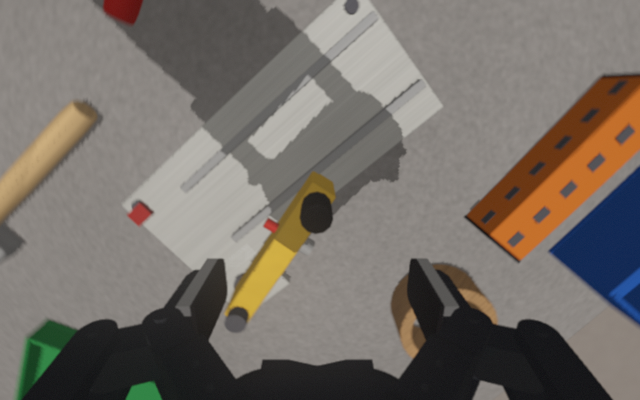

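The picture shows the knob top at (317,210), where (316,219) was predicted, and the hinge at (237,318). The jaws straddle the knob with room to spare, so I'll go down and grip it.

arm_command --steps '[0,-0.06,-0.95,0,100,0,0,-0.9,0,100,0,0,0,0,15,0,0,0,0,15,0,0,0,0,15]' --grip_force 30

```text
time_s: 4.08
eef_pos: [575.8, 40.9, 76.1]
ee_rot: [0.002, 0.443, 0.897, 0.001]
force: [0.2, 0.4, -0.4]
grip_width: 0.38
```

arm_command --steps '[0,0,0,0,15,0,0,0,0,15,0,0,0,0,15]'

```text
time_s: 4.45
eef_pos: [575.7, 41.0, 75.8]
ee_rot: [0.001, 0.443, 0.897, 0.001]
force: [-0.1, 0.5, 6.0]
grip_width: 0.266
```

arm_command --steps '[-0.46,-0.08,0,0.8,15,-0.44,-0.16,0,0.8,15,-0.41,-0.23,0,0.8,15,-0.36,-0.3,0,0.8,15,-0.3,-0.36,0,0.8,15]'

```text
time_s: 5.08
eef_pos: [475.7, -14.7, 75.3]
ee_rot: [0.0, 0.279, 0.96, 0.001]
force: [-5.7, 8.5, 5.4]
grip_width: 0.266
```

arm_command --steps '[-0.24,-0.4,0,0.8,15,-0.16,-0.44,0,0.8,15,-0.05,-0.2,0,0,15]'

```text
time_s: 5.45
eef_pos: [453.6, -66.8, 75.0]
ee_rot: [0.0, 0.213, 0.977, 0.002]
force: [14.1, 61.5, 12.5]
grip_width: 0.274
```

arm_command --steps '[-0.02,-0.16,0,0,15,0,0,0,0,15]'

```text
time_s: 5.7
eef_pos: [453.5, -66.7, 74.8]
ee_rot: [-0.001, 0.214, 0.977, 0.008]
force: [13.5, 65.7, 13.8]
grip_width: 0.269
```

arm_command --steps '[0,0.22,0,0,15,0,0,0,0,100,0,0,0,0,100,0,0,0.9,0,100,0,0.6,0.9,0,100]'

```text
time_s: 6.32
eef_pos: [452.8, -35.8, 165.3]
ee_rot: [-0.0, 0.214, 0.977, -0.0]
force: [0.2, -0.3, 0.5]
grip_width: 1.004
```

```bash
python3 - <<'E'
from h import *
np.set_printoptions(precision=1,suppress=True)
s=sense();print(s["eef_pos"],s["time_s"],s["force"])
a=capture("wrist")
cv2.imwrite("pics/5.png",a["frame"])
h=np.array([588.,-96])
print(proj(a,[454,-67,102]),proj(a,[458,-70,102]), proj(a,[588,-96,82]))
E
```

```text
[452.8 -35.8 165.3] 6.325 [ 0.2 -0.3  0.5]
[279.4 233.7] [278.2 240. ] [320.5 359. ]
```

View pics/5.png

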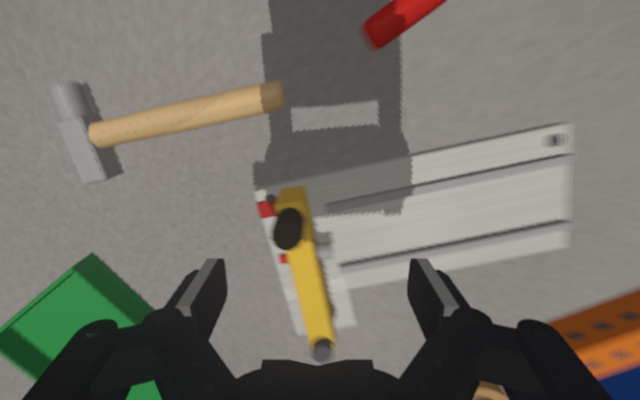

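The arm lies across the bed against the red stop block, at (265,208). The knob is at (290,228), the bed corners at (257,190), (573,124) and (570,246), and the rails run between them. Next I'll refine the gauge pose and measure the post from this height.

```bash
python3 - <<'E'
from h import *
from scipy.optimize import least_squares
np.set_printoptions(precision=1,suppress=True)
a=capture("wrist")
W=[((-150,-65,12),(573,124)),((-150,65,12),(570,246)),((150,-65,12),(256,191)),((85,-30,22),(327,210)),((85,30,22),(343,262))]
g=lambda p,q:np.array([p[0]+q[0]*np.cos(p[2])-q[1]*np.sin(p[2]),p[1]+q[0]*np.sin(p[2])+q[1]*np.cos(p[2]),q[2]])
f=lambda p:np.concatenate([proj(a,g(p,q))-uv for q,uv in W])
r=least_squares(f,[531,32,-1.78],x_scale=[1,1,.01],loss="soft_l1"); print(r.x.round(3),r.fun)
p=r.x
for n,q in(("knob",(115,-50,102)),("hinge",(115,85,95)),("face end bot",(103,-62,62))): print(n,g(p,q),proj(a,g(p,q)))
t=capture("top")
for n,q,uv in(("TL",(-150,65,12),(291.5,172.5)),("BL",(-150,-65,12),(285.2,207.5)),("BR",(150,-65,12),(370,221.2))): print(n,proj(t,g(p,q)),uv)
# blue post in top: fit top-face outline by silhouette IoU
m=max((x["mask"] for x in trace(t,"post")[:4]),key=lambda m:np.hypot(*(np.argwhere(m).mean(0)-[211,236]))*-1)
def sil(p):
    P=np.array([proj(t,g(p,(x,y,z))) for x in(-70,70) for y in(-22,22) for z in(0,50)],np.float32)
    k=np.zeros((1600,2560),np.uint8); cv2.fillConvexPoly(k,(cv2.convexHull(P)*4+1.5).astype(np.int32),1); return k
M=cv2.resize(m.astype(np.uint8),None,fx=4,fy=4,interpolation=cv2.INTER_NEAREST)
from scipy.optimize import minimize
cost=lambda v:(lambda k:-(k&M).sum()/(k|M).sum())(sil((v[0],v[1],v[2]/50)))
r=minimize(cost,[487,350,-.328*50],method="Nelder-Mead",options=dict(initial_simplex=[[487,350,-16.4],[480,350,-16.4],[487,343,-16.4],[487,350,-11]]))
print("post",r.x[:2],np.degrees(r.x[2]/50),r.fun)
E
```

```text
[535.7  43.1  -1.8] [-4.6 -0.1 -6.9 -1.   3.9 -3.6  4.8  0.5 -0.1  1.2]
knob [461.7 -58.2 102. ] [291.1 233.2]
hinge [593.5 -87.7  95. ] [327.4 364.8]
face end bot [452.6 -43.9  62. ] [305.3 197. ]
TL [288.6 170.2] (291.5, 172.5)
BL [281.5 205.9] (285.2, 207.5)
BR [367.2 220.6] (370, 221.2)
post [427.9 253.6] -115.04992526226933 0.0<stdin>:20: RuntimeWarning: overflow encountered in scalar negative
```

arm_command --steps '[0,0.8,0.5,0,100,0,0.9,0.5,0,100,0.2,0,0.3,0,100,0,0,0,0,100]'

```text
time_s: 7.02
eef_pos: [463.1, 49.9, 228.4]
ee_rot: [-0.0, 0.213, 0.977, -0.0]
force: [0.1, -1.1, 0.1]
grip_width: 1.002
```

```bash
python3 - <<'E'
from h import *
from scipy.optimize import minimize
np.set_printoptions(precision=1,suppress=True)
a=capture("wrist"); t=capture("top")
print(sense()["eef_pos"],K(a),at_z(a,320,200,12))
cv2.imwrite("pics/6.png",a["frame"])
g=lambda p,q:np.array([p[0]+q[0]*np.cos(p[2])-q[1]*np.sin(p[2]),p[1]+q[0]*np.sin(p[2])+q[1]*np.cos(p[2]),q[2]])
m=min((x["mask"] for x in trace(t,"post")[:4]),key=lambda m:np.hypot(*(np.argwhere(m).mean(0)-[211,236])))
M=cv2.resize(m.astype(np.uint8),None,fx=4,fy=4,interpolation=cv2.INTER_NEAREST)
def cost(v):
    p=(v[0],v[1],v[2]/50)
    P=np.array([proj(t,g(p,(x,y,z))) for x in(-70,70) for y in(-22,22) for z in(0,50)],np.float32)
    k=np.zeros((1600,2560),np.uint8); cv2.fillConvexPoly(k,(cv2.convexHull(P)*4+1.5).astype(np.int32),1)
    return -float((k&M).sum())/float((k|M).sum())
r=minimize(cost,[487,350,-16.4],method="Nelder-Mead",options=dict(initial_simplex=[[487,350,-16.4],[480,350,-16.4],[487,343,-16.4],[487,350,-11]]))
print("post",r.x[:2],np.degrees(r.x[2]/50),r.fun)
for n,v in(("top",(531,32.3,-1.78)),("wr",(535.7,43.1,-1.8))): print(n,[proj(a,g(v,q)) for q in((-150,-65,12),(-150,65,12),(150,-65,12),(85,-30,22),(85,30,22))])
E
```

```text
[462.2  49.7 227.5] 317.7123431631663 [501.5  35.   12. ]
post [491.8 354.7] -22.033387336626454 -0.9513752874052627
top [array([445.8, 142.7]), array([455.4, 244.1]), array([193.7, 197.9]), array([252.5, 216.6]), array([266.2, 260.5])]
wr [array([457.5, 144.9]), array([463.8, 246.2]), array([203.7, 195.1]), array([262.6, 215. ]), array([274.8, 259.2])]
```

View pics/6.png

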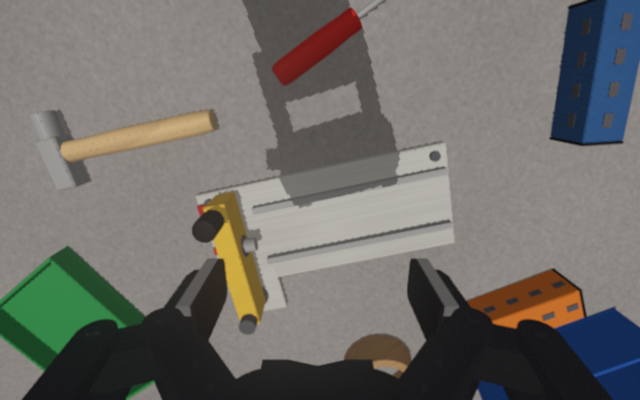

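This agrees with the top-view estimate: bed corners at (447,142), (454,243) and (197,195), the plunger at (250,245). I'll use that pose, (531,32.5), and move over the post.

Next is the approach to the post, with the jaw axis about 65→69°.

arm_command --steps '[0,0.95,0,0,100,0,0.95,0,0,100,0,0.95,0,0.5,100,0,0.95,0,0.5,100,0,0.95,0,0,100]'

```text
time_s: 7.8
eef_pos: [462.5, 288.6, 227.9]
ee_rot: [-0.001, 0.17, 0.985, -0.0]
force: [0.1, 0.1, 0.6]
grip_width: 0.999
```

arm_command --steps '[0,0.7,0,0,100,0,0,0,0,100]'

```text
time_s: 8.05
eef_pos: [462.3, 323.8, 227.5]
ee_rot: [-0.001, 0.169, 0.986, -0.001]
force: [0.1, -0.3, -0.1]
grip_width: 1.0
```

```bash
cat >> h.py <<'E'
from scipy.optimize import minimize, least_squares
g=lambda p,q:np.array([p[0]+q[0]*np.cos(p[2])-q[1]*np.sin(p[2]),p[1]+q[0]*np.sin(p[2])+q[1]*np.cos(p[2]),q[2]])
def yaw(s):
    w,x,y,z=s["ee_rot"]; return np.degrees(np.arctan2(1-2*(x*x+z*z),2*(x*y-w*z)))
def fit_post(c,m,p0,z0=0):
    M=cv2.resize(m.astype(np.uint8),None,fx=2,fy=2,interpolation=cv2.INTER_NEAREST)
    def cost(v):
        P=np.array([proj(c,g((v[0],v[1],v[2]/50),(x,y,z+z0))) for x in(-70,70) for y in(-22,22) for z in(0,50)],np.float32)
        k=np.zeros(M.shape,np.uint8); cv2.fillConvexPoly(k,(cv2.convexHull(P)*2+.5).astype(np.int32),1)
        return -float((k&M).sum())/float((k|M).sum())
    a=np.array([p0[0],p0[1],p0[2]*50]); r=minimize(cost,a,method="Nelder-Mead",options=dict(initial_simplex=[a,a+[8,0,0],a+[0,8,0],a+[0,0,5]]))
    return r.x[:2],np.degrees(r.x[2]/50),r.fun
E
python3 - <<'E'
from h import *
s=sense();print(s["eef_pos"],s["time_s"],yaw(s))
a=capture("wrist")
for r in trace(a,"post")[:3]:
    ys,xs=np.nonzero(r["mask"]); print(r["score"],xs.mean(),ys.mean(),len(xs),xs.min(),xs.max(),ys.min(),ys.max(),np.median(a["frame"][r["mask"]],axis=0))
    if abs(xs.mean()-proj(a,[490,352,50])[0])<80: print(fit_post(a,r["mask"],(490,352,-.35)))
cv2.imwrite("pics/7.png",a["frame"])
E
```

```text
[462.25683069 323.83363075 227.46235171] 8.05 70.52553605102848
0.97 353.273141654979 182.29856241234222 5704 330 380 118 249 [86. 58. 40.]
(array([490.3354086 , 353.96403863]), np.float64(-20.194304824985906), np.float64(-0.9720232002729444))
0.97 275.2930174563591 31.414588528678305 3208 249 300 0 65 [100.  86. 144.]
(array([490., 352.]), np.float64(-20.05352282957881), np.float64(-0.0))
0.74 107.07011969071073 283.89397309607034 18882 0 249 226 383 [156. 175. 179.]
```

View pics/7.png

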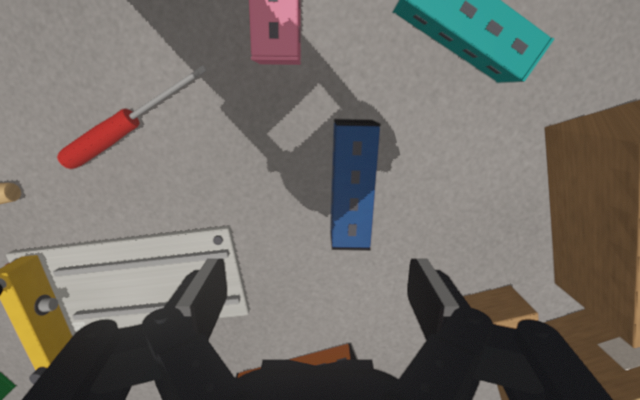

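The blue post is seen at (353,182), and its fit is (490,354) at −20°. The jaws are aligned, so I'll move over it, go down and grip.

arm_command --steps '[0.56,0.6,0,0,100,0,0,-0.95,0,100,0,0,-0.95,0,100,0,0,-0.95,0,100,0,0,-0.9,0,100]'

```text
time_s: 8.78
eef_pos: [491.0, 351.2, 39.9]
ee_rot: [-0.0, 0.171, 0.985, -0.0]
force: [1.6, 0.2, 0.7]
grip_width: 1.001
```

arm_command --steps '[0,0,-0.4,0,100,0,0,0,0,45,0,0,0,0,40,0,0,0,0,40,0,0,0,0,40]' --grip_force 80

```text
time_s: 9.4
eef_pos: [492.0, 353.1, 23.5]
ee_rot: [0.002, 0.17, 0.985, 0.001]
force: [-0.2, -1.1, 6.9]
grip_width: 0.5
```

arm_command --steps '[0,0,0,0,40,0,0,0,0,40]'

```text
time_s: 9.65
eef_pos: [492.0, 353.1, 23.5]
ee_rot: [0.002, 0.17, 0.985, 0.001]
force: [-0.4, -0.8, 6.2]
grip_width: 0.496
```

arm_command --steps '[0,0,0.8,0,40,0,-0.4,0.8,-1,40,0.05,-0.4,0,-1,40,0.05,-0.4,0,-1,40,0.05,-0.4,0,-1,40]'

```text
time_s: 10.28
eef_pos: [498.1, 272.1, 101.8]
ee_rot: [0.0, 0.34, 0.94, -0.0]
force: [0.1, -0.1, -4.1]
grip_width: 0.504
```

arm_command --steps '[0.05,-0.4,0,-1,40,0.05,-0.4,0,-1,40,0.05,-0.4,0,-1,40,0.05,-0.4,0,-1,40,0.05,-0.4,0,-1,40]'

```text
time_s: 10.9
eef_pos: [510.6, 172.1, 101.8]
ee_rot: [0.0, 0.535, 0.845, -0.0]
force: [0.3, -0.7, -4.5]
grip_width: 0.5
```

arm_command --steps '[0.05,-0.4,0,-1,40,0.05,-0.4,0,-1,40,0.05,-0.4,0,-1,40,0.05,-0.4,0,-1,40,0.05,-0.4,0,-1,40]'

```text
time_s: 11.52
eef_pos: [523.1, 72.2, 101.8]
ee_rot: [0.0, 0.706, 0.709, -0.0]
force: [-0.3, 0.2, -3.7]
grip_width: 0.505
```

arm_command --steps '[0.07,-0.4,0,-1,40,0.05,-0.1,0,-1,40,0,0,0,-0.4,40,0,0,0,0,40]'

```text
time_s: 12.02
eef_pos: [529.0, 48.2, 101.6]
ee_rot: [-0.0, 0.774, 0.633, -0.0]
force: [-0.1, 0.3, -4.2]
grip_width: 0.5
```

```bash
python3 - <<'E'
from h import *
np.set_printoptions(precision=1,suppress=True)
s=sense();print(s["eef_pos"],s["time_s"],yaw(s),s["force"])
a=capture("wrist");t=capture("top");b=capture("side")
for c,n in((a,"wrist"),(t,"top")):
  for r in trace(c,"post")[:3]:
    ys,xs=np.nonzero(r["mask"]); e=proj(c,[*s["eef_pos"][:2],130])
    if np.hypot(xs.mean()-e[0],ys.mean()-e[1])<40: print(n,fit_post(c,r["mask"],(531,30,-1.78),s["eef_pos"][2]-23.5))
G=(531,32.4,-1.78)
f=a["frame"].copy()
for q in((-150,-65,12),(-150,65,12),(150,-65,12),(-145,-30,22),(85,-30,22),(-145,30,22),(85,30,22)):
    u=proj(a,g(G,q)); cv2.circle(f,(int(u[0]),int(u[1])),2,(0,0,255),-1); print(q,u)
cv2.imwrite("pics/8.png",f)
E
```

```text
[529.   48.2 101.6] 12.025 -11.507827996306535 [-0.1  0.3 -4.2]
(-150, -65, 12) [225.9   2.5]
(-150, 65, 12) [427.3   4.4]
(150, -65, 12) [252.2 366.1]
(-145, -30, 22) [278.5   7.4]
(85, -30, 22) [286.7 316.8]
(-145, 30, 22) [375.5   8.3]
(85, 30, 22) [357.7 317.3]
```

View pics/8.png

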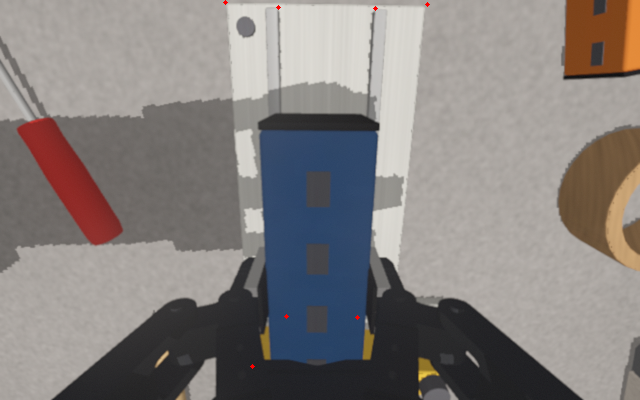

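The wrist view with the post held shows its far cap spanning u 260–379 at row 127. The rails' inner edges are at u 279 and 374 on row 8. The predicted bed corners fall on the real ones. I'll work out the sideways offset.

```bash
python3 - <<'E'
from h import *
np.set_printoptions(precision=1,suppress=True)
a=capture("wrist"); s=sense(); T=-1.78
ux=np.array([np.cos(T),np.sin(T)]);uy=np.array([-ux[1],ux[0]]);o=np.array([531,32.4])
L=lambda p:((p[:2]-o)@ux,(p[:2]-o)@uy)
zt=s["eef_pos"][2]-23.5+50
print("tcp",L(s["eef_pos"]))
for u,v,z in((261,129,zt),(378,129,zt),(265,330,zt),(366,330,zt),(279,8,22),(374,8,22),(280,100,22),(372,80,22),(228,5,12),(425,4,12)): print(u,v,L(at_z(a,u,v,z)))
E
```

```text
tcp (np.float64(-14.990640250648818), np.float64(-4.983549743040085))
261 129 (np.float64(-82.30638729049168), np.float64(-25.587010078793842))
378 129 (np.float64(-82.62764893926177), np.float64(16.335889400333947))
265 330 (np.float64(6.130792779179069), np.float64(-28.133957254073074))
366 330 (np.float64(5.759766240987375), np.float64(17.099054097953232))
279 8 (np.float64(-144.62549783976306), np.float64(-29.503293253191487))
374 8 (np.float64(-145.10837703423442), np.float64(29.230948228741166))
280 100 (np.float64(-89.8469691035124), np.float64(-30.32546807356842))
372 80 (np.float64(-102.95571310017156), np.float64(30.42989130228557))
228 5 (np.float64(-148.54690685441952), np.float64(-63.499760340333204))
425 4 (np.float64(-150.17068436420087), np.float64(63.64781278489434))
```

arm_command --steps '[0.1,-0.02,0,0,40,0,0,-0.6,0,40,0,0,-0.4,0,40,0,0,-0.22,0,40,0,0,0,0,40]'

```text
time_s: 12.95
eef_pos: [534.3, 46.9, 40.2]
ee_rot: [-0.0, 0.775, 0.632, -0.0]
force: [0.5, 0.3, -3.3]
grip_width: 0.499
```

arm_command --steps '[0,0,-0.09,0,40,0,0,0,0,40]'

```text
time_s: 13.2
eef_pos: [534.5, 46.9, 36.2]
ee_rot: [0.0, 0.775, 0.632, 0.0]
force: [-0.2, 0.4, -3.3]
grip_width: 0.5
```

arm_command --steps '[-0.08,-0.39,0,0,40,-0.08,-0.39,0,0,40,0,0,-0.02,0,40]'

```text
time_s: 13.58
eef_pos: [526.6, 7.7, 35.6]
ee_rot: [0.0, 0.775, 0.631, 0.001]
force: [0.5, 5.6, -0.2]
grip_width: 0.499
```

arm_command --steps '[-0.02,-0.1,0,0,40,-0.01,-0.06,0,0,40,0,0,0,0,40]'

```text
time_s: 13.95
eef_pos: [525.1, 1.3, 35.5]
ee_rot: [-0.0, 0.775, 0.632, 0.001]
force: [-0.8, 6.1, 1.9]
grip_width: 0.5
```

arm_command --steps '[-0.01,-0.04,0,0,40,-0.01,-0.04,0,0,40,0,0,0,0,40]'

```text
time_s: 14.32
eef_pos: [524.9, 0.3, 35.7]
ee_rot: [-0.001, 0.775, 0.632, 0.003]
force: [7.0, 28.1, 0.8]
grip_width: 0.501
```

The force has risen to 28 N along the bed axis, so the post is against the face. I'll hold it there.

arm_command --steps '[0,0,0,0,40,0,0,0,0,40,0,0,0,0,40,0,0,0,0,40,0,0,0,0,40]'

```text
time_s: 14.95
eef_pos: [524.9, 0.3, 35.7]
ee_rot: [-0.001, 0.775, 0.632, 0.003]
force: [5.6, 25.9, 1.4]
grip_width: 0.499
```

```bash
python3 - <<'E'
from h import *
s=sense();print(s["eef_pos"],s["time_s"],yaw(s),s["force"])
a=capture("side");t=capture("top")
f=np.hstack([cv2.resize(a["frame"][160:280,260:410],None,fx=2.6,fy=2.6,interpolation=cv2.INTER_CUBIC),cv2.resize(t["frame"][140:260,270:420],None,fx=2.6,fy=2.6,interpolation=cv2.INTER_CUBIC)])
cv2.imwrite("pics/9.png",f)
E
```

```text
[5.24881421e+02 2.74739386e-01 3.57069200e+01] 14.95 -11.591176259925033 [ 5.59925326 25.89904262  1.44621022]
```

View pics/9.png

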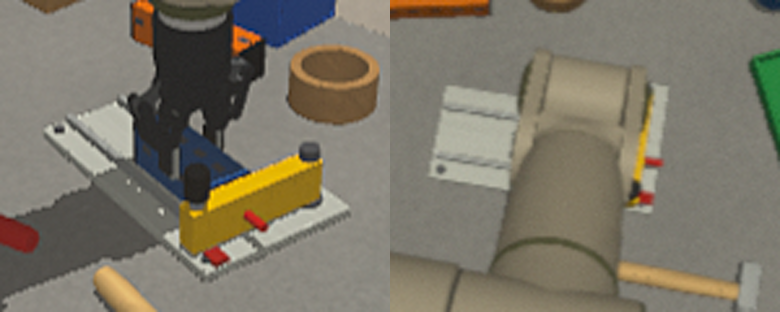

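arm_command --steps '[0,0,0,0,40,0,0,0,0,40,0,0,0,0,40,0,0,0,0,40,0,0,0,0,40]'

```text
time_s: 15.68
eef_pos: [524.9, 0.2, 35.7]
ee_rot: [-0.001, 0.775, 0.632, 0.003]
force: [6.6, 26.4, 1.1]
grip_width: 0.501
```

arm_command --steps '[0,0,0,0,40,0,0,0,0,40,0,0,0,0,40,0,0,0,0,40,0,0,0,0,40]'

```text
time_s: 16.3
eef_pos: [524.9, 0.3, 35.7]
ee_rot: [-0.001, 0.775, 0.632, 0.003]
force: [6.2, 26.8, 0.9]
grip_width: 0.497
```

arm_command --steps '[0,0,0,0,40,0,0,0,0,40,0,0,0,0,40,0,0,0,0,40,0,0,0,0,40]'

```text
time_s: 16.92
eef_pos: [524.9, 0.2, 35.7]
ee_rot: [-0.001, 0.775, 0.632, 0.003]
force: [6.3, 26.0, 0.8]
grip_width: 0.499
```

In the view the red tail pin stands out of the arm's back at (257,221), the post lies flat, and the arm is against its stop. It was held for about 2.6 s at 26 N. Next I'll back off, lift clear of the arm and go to the tray.

arm_command --steps '[0.06,0.3,0,0,40,0.06,0.3,0.05,0,40,0,0,0.8,0,40,0,0,0.95,0,40,0,0,0.9,0,40]'

```text
time_s: 17.55
eef_pos: [529.8, 26.4, 171.7]
ee_rot: [0.0, 0.775, 0.632, -0.0]
force: [0.1, -0.6, -3.5]
grip_width: 0.5
```

arm_command --steps '[0,-0.5,0,-0.95,40,0.03,-0.5,0,-0.95,40,0.03,-0.5,0,-0.95,40,0.03,-0.5,0,-0.95,40,0.03,-0.5,0,-0.95,40]'

```text
time_s: 18.18
eef_pos: [535.9, -99.5, 170.1]
ee_rot: [0.0, 0.889, 0.458, -0.0]
force: [0.7, -0.6, -3.7]
grip_width: 0.497
```

arm_command --steps '[0.03,-0.5,0,-0.95,40,0.03,-0.5,0,-0.95,40,0.03,-0.5,0,-0.95,40,0.03,-0.5,0,-0.95,40,0.03,-0.5,0,-0.95,40]'

```text
time_s: 18.8
eef_pos: [543.5, -224.5, 170.0]
ee_rot: [0.0, 0.964, 0.265, -0.0]
force: [-0.1, 0.1, -5.0]
grip_width: 0.503
```

arm_command --steps '[0.03,-0.5,0,-0.95,40,0.03,-0.5,0,-0.95,40,0.03,-0.5,0,-0.95,40,0.03,-0.5,0,-0.85,40,0,-0.4,0,0,40]'

```text
time_s: 19.42
eef_pos: [549.5, -344.6, 169.7]
ee_rot: [0.0, 0.994, 0.108, -0.0]
force: [0.1, 0.0, -4.1]
grip_width: 0.499
```

```bash
python3 - <<'E'
from h import *
s=sense();print(s["eef_pos"],s["time_s"],yaw(s),s["force"],s["joints"])
a=capture("wrist");cv2.imwrite("pics/10.png",a["frame"])
f=trace(a,"tray")
for r in search_frame(a,"tray")[:1]: print(r)
T=(549,-347,np.radians(12.2))
for x,y in((110,80),(110,-80),(-110,80),(-110,-80)): print(x,y,proj(a,g(T,(x,y,32))))
E
```

```text
[ 549.52962855 -344.60931492  169.74221061] 19.425 -77.63379260602203 [ 0.09168362  0.02102878 -4.08367885] [-7.40170267e-01  6.35242740e-01  1.16805781e+00 -5.36520553e-04
  1.33865622e+00  6.14918553e-01]
{'point': [617.7, -342.8, 7.8], 'score': 0.86}
110 80 [220.24171464  55.5406155 ]
110 -80 [416.97789547  56.06189214]
-110 80 [240.09368889 287.97964032]
-110 -80 [395.35969872 288.34015162]
```

View pics/10.png

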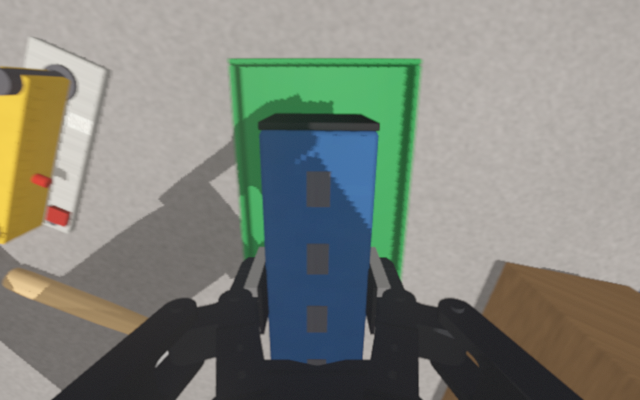

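The tray is directly beneath, its far corners at (231,59) and (420,59), within 4 mm or so of the prediction. I'll lower the post.

arm_command --steps '[0,-0.1,-0.9,0,40,0,0,-0.9,0,40,0,0,-0.6,0,40,0,0,-0.3,0,40,0,0,0,0,40]'

```text
time_s: 20.2
eef_pos: [549.4, -348.5, 34.8]
ee_rot: [-0.0, 0.994, 0.108, -0.0]
force: [1.3, -0.1, -3.5]
grip_width: 0.499
```

arm_command --steps '[0,0,-0.06,0,40,0,0,-0.04,0,40,0,0,0,0,40]'

```text
time_s: 20.58
eef_pos: [549.4, -349.2, 30.4]
ee_rot: [0.0, 0.994, 0.108, 0.0]
force: [-0.3, 0.2, -3.7]
grip_width: 0.499
```

arm_command --steps '[0,0,-0.04,0,40,0,0,-0.02,0,40,0,0,0,0,40]'

```text
time_s: 20.95
eef_pos: [549.5, -349.3, 28.5]
ee_rot: [0.0, 0.994, 0.108, 0.0]
force: [-3.7, 1.6, 6.1]
grip_width: 0.5
```

arm_command --steps '[0,0,0,0,75,0,0,0,0,75,0,0,0,0,75,0,0,0,0,75]'

```text
time_s: 21.45
eef_pos: [549.3, -349.1, 26.9]
ee_rot: [0.0, 0.994, 0.108, 0.0]
force: [0.0, 0.5, 0.5]
grip_width: 0.752
```

arm_command --steps '[0,0,0.5,0,75,0,0,0.9,0,75,0,0,0.9,0,75,0,0,0.9,0,75,0,0,0,0,75]'

```text
time_s: 22.08
eef_pos: [550.4, -350.0, 191.0]
ee_rot: [0.003, 0.994, 0.108, 0.002]
force: [0.4, 0.7, -0.8]
grip_width: 0.752
```

```bash
python3 - <<'E'
from h import *
s=sense();print(s["eef_pos"],s["time_s"],yaw(s),s["force"])
a=capture("wrist");b=capture("side")
for r in trace(a,"post")[:1]: print(fit_post(a,r["mask"],(549,-349,.21),5))
for n,z in(("orange_post",0),("mallet",0),("driver",0),("tape_roll",0),("spray",0)):
  for r in search_frame(b,n)[:1]: print(n,r)
f=np.hstack([a["frame"][:,100:500],b["frame"][:,240:]])
cv2.imwrite("pics/11.png",f)
E
```

```text
[ 550.36975451 -349.97498908  190.95938886] 22.075 -77.57246960809513 [ 0.3548658   0.67572783 -0.83808559]
(array([ 549., -349.]), np.float64(12.032113697747288), np.float64(-0.0))
orange_post {'point': [728.5, 172.4, 42.8], 'score': 0.98}
mallet {'point': [336.2, -188.9, 22.4], 'score': 0.82}
driver {'point': [339.8, 103.5, 17.0], 'score': 0.9}
tape_roll {'point': [757.0, 0.9, 36.2], 'score': 0.65}
spray {'point': [718.1, -296.3, 56.0], 'score': 0.61}
```

View pics/11.png

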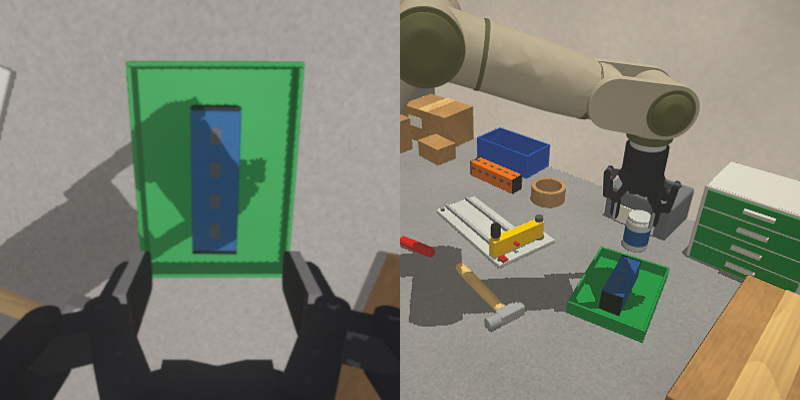

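The post lies flat in the middle of the tray. In the left-hand wrist view it runs from (215,105) to (215,250). The arm is still swung out, the gripper is clear, and the bystanders have not moved. I'm handing in.

```bash
python3 -c "
from rig import finish_job
print(finish_job())"
```

```text
the job is handed in; nothing more can be done
None
```

I carried out the whole job and handed it in at about 22 s of robot time. The hand-in reports no verdict.

- **Stop arm:** I gripped the knob and swung the arm round until it hit its end stop, at about 66 N. It was still swung out in the last picture.
- **Pressing the post:** I laid the blue post between the rails and pressed it against the stop face for about 2.6 s at 26–28 N along the bed. The red tail pin showed out of the back of the arm. The tool stood at bed x of about 32.7 mm, where 33 mm was expected.
- **Setting down:** I lowered the post onto the tray floor until it touched, at about 6 N, then opened the gripper and rose clear. The last picture shows it lying flat near the tray's middle.
- **Other things on the bench:** the network's readings from the side view matched the starting ones to within about 5 mm.

**Checks that failed or disagreed:**
- One gauge pose, from corners I picked roughly in a wrist picture, was about 10 mm off the top-view pose. Later views agreed with the top view, so I used that.
- The last numeric fit of the post in the tray found no overlap with its mask, so that check rests on the picture alone.
- The plunger springing back out was not measured.
- I viewed 11 pictures, one over the budget.

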